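# Clamp the offcut with its eccentric

## Task

The thick grey-brown wood offcut, the bigger of the two blocks on the clamping board, lies loose in one of the bays, ready to be chiselled. Turn the eccentric clamp in front of it clockwise by its T-handle until the lobe bears firmly on the offcut and holds it against the sprung rear fence, then let go. Leave the other eccentric, in front of the sanding block, as it is.

Things in the scene. Friction and masses are not known exactly. Their poses are not given: they have to be found in the camera images.
- clamp_board: pale plywood board fixed to the bench, 250 x 360 x 12 mm; along its far side a brown fence (top 42 mm over the bench) with a facing strip on rubber buffers (yields from 5 N, 1 mm per 5 N). Two bays, a side stop right of each (top 34 mm). Origin: centre of underside; x to the fence, strip's near face at x = 85 mm; y left. Bay centres y = +85 and -85 mm
- offcut: the workpiece: dull grey-brown wood offcut lying flat, loose, 90 (its x) x 125 (its y) x 45 mm high, 0.5 kg, its top 57 mm over the bench. In the left or the right bay, 3 to 6 mm short of the fence. Origin: centre of its underside; x towards the fence, z up. Against the fence its origin is at board x = 40 mm
- sanding_block: smaller, lower red-brown sanding block, 62 x 101 x 28 mm, loose, in the other bay; not to be clamped. Origin: centre of its underside
- left_eccentric: left eccentric (board pivot x -41, y +85 mm): pale wooden disc, radius 28 mm, z 13 to 46 mm over the bench, turning about a pivot 12 mm off its centre; on top a dark T-handle bar 58 long, 14 wide, z 62 to 88 mm, reaching 33 mm from the pivot over the lobe, 25 mm back. Origin: on the pivot, 12 mm over the bench; x: along the bar to the lobe (rim 40 mm from the pivot, 16 mm behind it)
- right_eccentric: right eccentric (board pivot x -41, y -85 mm): pale wooden disc, radius 28 mm, z 13 to 46 mm over the bench, turning about a pivot 12 mm off its centre; on top a dark T-handle bar 58 long, 14 wide, z 62 to 88 mm, reaching 33 mm from the pivot over the lobe, 25 mm back. Origin: on the pivot, 12 mm over the bench; x: along the bar to the lobe (rim 40 mm from the pivot, 16 mm behind it)
- left_cam (a joint): turn, rad, CLOCKWISE from above; 0: lobe away from the fence, 1.57: along board +y, 3.14: at the fence. Starts 1.1-1.4 (open); stays where left (0.08 N m). Rim reaches 28 - 12 cos(turn) mm towards the fence. Offcut begins to move at 1.7-2.1, meets the strip near 2.27; then the strip yields and resistance grows (0.3-0.8 N m): at 2.45-2.6 it bears firmly, stays jammed when let go
- right_cam (a joint): turn, rad, CLOCKWISE from above; 0: lobe away from the fence, 1.57: along board +y, 3.14: at the fence. Starts 1.1-1.4 (open); stays where left (0.08 N m). Rim reaches 28 - 12 cos(turn) mm towards the fence. Offcut begins to move at 1.7-2.1, meets the strip near 2.27; then the strip yields and resistance grows (0.3-0.8 N m): at 2.45-2.6 it bears firmly, stays jammed when let go
- left_grip (a point): point to grip on the left T-handle: on the pivot axis, 78 mm over the bench, 10 mm below the bar's top; pinch the 14 mm bar across its length. Fingertips may go down to 64 mm over the bench there
- right_grip (a point): the same on the right T-handle
- left_lobe (a point): top edge of the left disc at its lobe, 40 mm from the pivot, 46 mm over the bench
- right_lobe (a point): the same on the right disc
There are look-alikes about, which are no part of the job. What is shaped like the offcut but orange is not meant.

How it is judged (in metres and radians):
At the end, for the whole second after the job is handed in: The offcut rests against the fence's facing strip (gap under 3 mm), the lobe of the eccentric in its own bay presses on it with more than 4 N, and the other eccentric is where it was (its lobe within 15 mm, about 20 degrees) (x of offcut in the frame of clamp_board above 0.037 m and linear speed of offcut below 0.02 m/s and ((y of offcut in the frame of clamp_board above 0 m and contact force between left_eccentric and offcut above 4 N and distance of right_lobe from where it was at the start of the episode below 0.015 m) or (y of offcut in the frame of clamp_board below 0 m and contact force between right_eccentric and offcut above 4 N and distance of left_lobe from where it was at the start of the episode below 0.015 m))); the robot touches nothing.
It fails at once if the eccentric in front of the sanding block was turned (its lobe moved more than 15 mm) ((y of offcut in the frame of clamp_board above 0 m and not (distance of right_lobe from where it was at the start of the episode below 0.015 m)) or (y of offcut in the frame of clamp_board below 0 m and not (distance of left_lobe from where it was at the start of the episode below 0.015 m))).
It fails at once if the sanding block was pushed more than 30 mm (distance of sanding_block from where it was at the start of the episode above 0.03 m).
It also fails if it takes over 40 s, if anything falls off the work surface, if the arm or the gripper's body presses on something with over 40 N, if the wrist force passes 120 N, or if a joint passes its speed limit or range.

## Robot

A 6-joint arm with a two-finger parallel gripper is mounted at the origin on a cart in front of the work surface, level with it; the furniture and walls round the work are solid. World frame = base frame: x ahead of the robot, y to its left, z up, the work surface at z = 0. Lengths are in mm, angles in rad, forces in N, time in s.
With the tool pointing down it reaches from about 425 to 1125 mm from the base axis. Payload 14.9 kg.
Tool frame: the origin (TCP) lies midway between the tips of the shut fingers; the grasp point (between the pads) lies env.grip_point_offset behind it (env.grip_point_offset is the distance from the TCP to the grasp point, in mm); z points along the fingers, y is the line along which they close (so a half turn about z gives the same grasp; the last joint's range is limited). The gripper opens to 91 mm and grips with 3 to 60 N. Pads are 32 mm wide; open, the fingers measure 118 mm over their backs; the gripper's body (76 mm by 178 mm) begins 60 mm behind the grasp point.
Start: joints at [-1.367, 0.379, 1.734, -0, 1.028, -0.033], TCP at [164.21, -680.48, 213.932] pointing down, gripper open.
Joint ranges: [-2.77, 2.77], [-0.74, 2.19], [0, 2.66], [-1.06, 4.2], [0.31, 2.87], [-3.08, 3.08]. Speed limits (rad/s): [1.89, 1.89, 2.39, 3.14, 3.14, 3.14].

## Interface

Orientations are given as a 3x3 rotation matrix whose columns are the frame's x, y, z axes.
In Python, from station import env gives the robot as it stands.
- The arm moves only by the shell command python3 -m jog 'ROWS' [FORCE]. ROWS is JSON, a list that holds one entry, the list of rows, each a list of 5 numbers: the shift along the tool's x, y, z in mm, then the turn about the tool's z in rad, then the finger opening in mm, from 0 to 91.2. A call has 1 to 8 rows; each row is the pose to reach, as a shift and turn from the pose commanded when the call began, along the tool's axes at that moment; what a row does not reach only later rows make up. A row lasts 1/10 s, in which the tool goes at most 50 mm and 8.59 degrees, less where a joint would pass 70% of its speed; a pose out of reach is approached as far as the arm can. A call with a gripper value outside its range is refused whole. The fingers move at their own pace and stop on an object; FORCE is the grip in N (left out, the last holds). Time passes only in rows, so rows that repeat a pose let the fingers close. It gives the time, the measured TCP pose, the force and the opening at its end, in the units of the state.
- env.state(): the state, without advancing time (a new reading comes with each control period).
- env.grab_frame(name): name is "scene" or "top"; returns the picture (480x640x3 uint8, blue, green, red); there is no depth.
- env.camera_model(name): a dict with "fx", "fy", "cx", "cy" (pixels), "R" (3x3) and "t" (3): a world point X has camera coordinates R X + t. Camera axes: x right, y down, z forward; pixel columns grow to the right and rows downward; lengths in mm; the calibration is good to about 2 mm. A picture is of the moment at which its call begins. camera_model takes no time and is no camera call.
- env.close_job(): hands the job in, once; it reports no verdict.
The state is a dict: "clock": time; "joints": joint angles; "joint_vel": joint speeds; "effort": joint torques, N m; "position": TCP position; "ee_rot": TCP orientation; "force": force on the tool from outside, world axes, zero at the start; "torque": the same for the moment, N m; "opening": finger opening in mm.
Only numpy, scipy, OpenCV 4.12 (cv2) and the standard library are available. Lean on these libraries where they do the work, as an engineer would, in place of code of your own. Each camera call takes 0.05 s, during which the arm holds its last target. There are 200 camera calls.

## Working session

There is one attempt and no reset: what is moved stays moved. The work goes in short steps, Python scripts to look and compute and a shell command to move; the robot and the scene stay as the last step left them, time stands still between calls to the robot, and variables do not carry over. Pictures are saved under pics/ and viewed, on a budget of 10 in all, crops included, one or two more only if the job needs it, and the job is handed in when it is done.

```bash
mkdir -p pics; ls
python3 - <<'E'
from station import env
import cv2
for n in("top","scene"): cv2.imwrite(f"pics/{n}0.png",env.grab_frame(n)); print(env.camera_model(n))
print(env.state(),env.grip_point_offset)
E
```

```text
pics
{'fx': 485.33857193514876, 'fy': 485.33857193514876, 'cx': 317.85464620462847, 'cy': 238.8451594476137, 'R': array([[ 0.01474569, -0.99969094, -0.02001482],
       [-0.99827634, -0.01358171, -0.05709546],
       [ 0.05680597,  0.02082223, -0.99816808]]), 't': array([-146.7118947 ,  531.02072056,  902.8228841 ])}
{'fx': 518.6417676948241, 'fy': 518.6417676948241, 'cx': 318.41214934891883, 'cy': 248.838565793961, 'R': array([[-0.90195235, -0.43182175,  0.0034547 ],
       [-0.29668103,  0.6138292 , -0.7315696 ],
       [ 0.31378707, -0.66086586, -0.68175801]]), 't': array([425.01474875, 325.94862432, 655.63114026])}
{'clock': 0.1, 'joints': array([-1.36725683e+00,  3.79348618e-01,  1.73473882e+00, -7.78725337e-06,
        1.02846838e+00, -3.32767132e-02]), 'joint_vel': array([ 7.31417916e-05, -4.21705674e-04, -2.21510715e-03,  1.03038675e-04,
       -1.02873639e-03,  6.83569429e-04]), 'effort': array([-5.37807518e-04, -7.65035892e+01, -4.35292983e+01,  6.51740609e-02,
        3.97880108e-02,  2.22172275e-05]), 'position': array([ 164.16249839, -680.11057882,  213.35094322]), 'ee_rot': array([[ 9.72088905e-01,  2.34612703e-01, -2.01223805e-04],
       [ 2.34612787e-01, -9.72088449e-01,  9.41935998e-04],
       [ 2.53828140e-05, -9.62855211e-04, -9.99999536e-01]]), 'force': array([-0.37384191, -0.30476796,  0.07921061]), 'torque': array([-0.02086827, -0.0283439 , -0.04083545]), 'opening': 91.15344068449609} 18.8
```

View pics/top0.png

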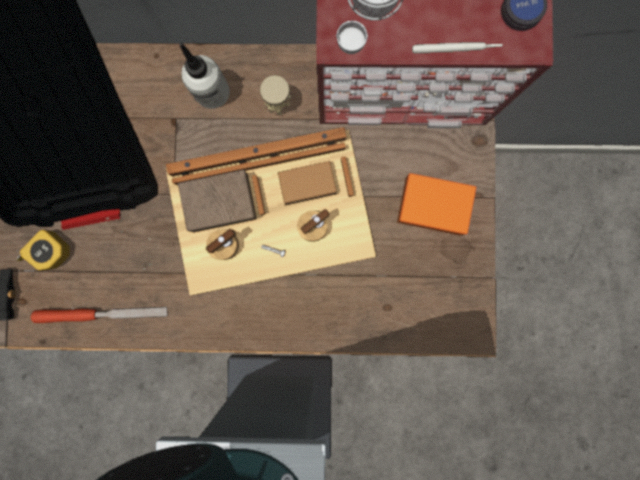

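View pics/scene0.png

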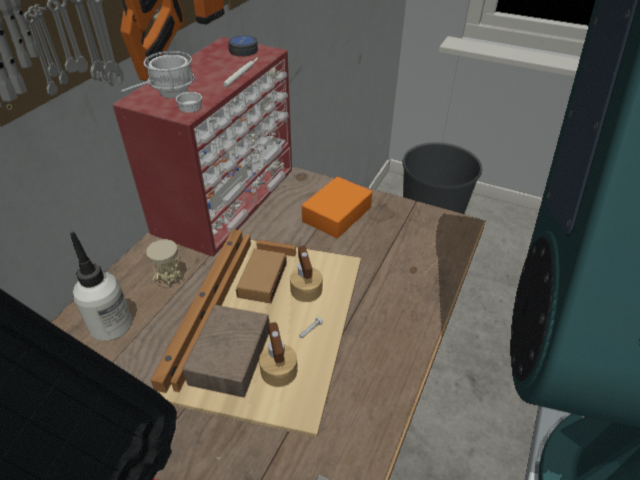

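Candidates in the top view: the grey-brown block at (219,199), the red-brown sanding block at (308,182) and the orange block at (438,204). The grey-brown one fits: it is the biggest block on the board, in the left bay. That makes the left eccentric at (222,243) the one to turn. I'll confirm this in a crop and measure.

```bash
cat > h.py <<'E'
import numpy as np, cv2
from station import env
def ray(n,uv,z):
    c=env.camera_model(n);R,t=c["R"],c["t"]
    d=R.T@np.array([(uv[0]-c["cx"])/c["fx"],(uv[1]-c["cy"])/c["fy"],1]);o=-R.T@t
    return o+d*(z-o[2])/d[2]
def proj(n,X):
    c=env.camera_model(n);p=c["R"]@np.array(X,float)+c["t"];return np.array([c["fx"]*p[0]/p[2]+c["cx"],c["fy"]*p[1]/p[2]+c["cy"]])
E
python3 - <<'E'
from h import *
im=cv2.imread("pics/top0.png");hsv=cv2.cvtColor(im,cv2.COLOR_BGR2HSV)
for p in[(200,270),(340,240),(222,240),(315,225),(222,250),(219,199),(240,320)]:print(p,hsv[p[1],p[0]])
m=cv2.inRange(hsv,(12,60,170),(28,200,255))
cs=max(cv2.findContours(m,0,2)[0],key=cv2.contourArea)
r=cv2.minAreaRect(cs);print(r)
for b in cv2.boxPoints(r):print(b,ray("top",b,12).round(1))
# dark bar mask
d=cv2.inRange(hsv,(0,60,0),(15,255,110))
for c in cv2.findContours(d,0,2)[0]:
    a=cv2.contourArea(c)
    if 60<a<1500 and 150<c[:,0,0].mean()<380 and 120<c[:,0,1].mean()<300:
        q=cv2.minAreaRect(c);print(a,q,[ray("top",x,88).round(1)[:2] for x in cv2.boxPoints(q)])
v=cv2.resize(im[125:300,155:385],None,fx=3.4,fy=3.4,interpolation=cv2.INTER_CUBIC)
cv2.imwrite("pics/crop.png",v)
E
```

```text
(200, 270) [ 20  92 228]
(340, 240) [ 23  82 230]
(222, 240) [ 10   4 200]
(315, 225) [ 15 106  94]
(222, 250) [ 17 113 180]
(219, 199) [ 15  61 133]
(240, 320) [ 15  89 123]
((270.0577392578125, 214.7884521484375), (125.90655517578125, 190.03652954101562), 78.69007110595703)
[164.53853 171.69229] [658.2 157.1  12. ]
[350.88464 134.42307] [ 734.1 -199.4   12. ]
[375.57697 257.8846 ] [ 498.7 -248.4   12. ]
[189.23083 295.15384] [423.3 102.3  12. ]
151.0 ((221.37998962402344, 241.3400115966797), (9.0, 31.399995803833008), 53.130104064941406) [array([511.7,  53.7]), array([545.1,  10.6]), array([532.7,   0.8]), array([499.3,  43.9])]
172.0 ((235.82357788085938, 162.06814575195312), (4.383831024169922, 133.7534942626953), 78.34070587158203) [array([640.5, 121.3]), array([ 690.9, -108.5]), array([ 683.3, -110.2]), array([632.9, 119.5])]
65.0 ((324.09613037109375, 143.48077392578125), (4.118439197540283, 43.14554977416992), 78.69007110595703) [array([ 692.2, -111.4]), array([ 708. , -185.4]), array([ 700.8, -186.9]), array([ 685.1, -113. ])]
99.0 ((171.544921875, 130.57830810546875), (21.399391174316406, 35.46829605102539), 21.501436233520508) [array([694.2, 149.4]), array([753.7, 128.2]), array([739.9,  92.3]), array([680.6, 113.6])]
```

View pics/crop.png

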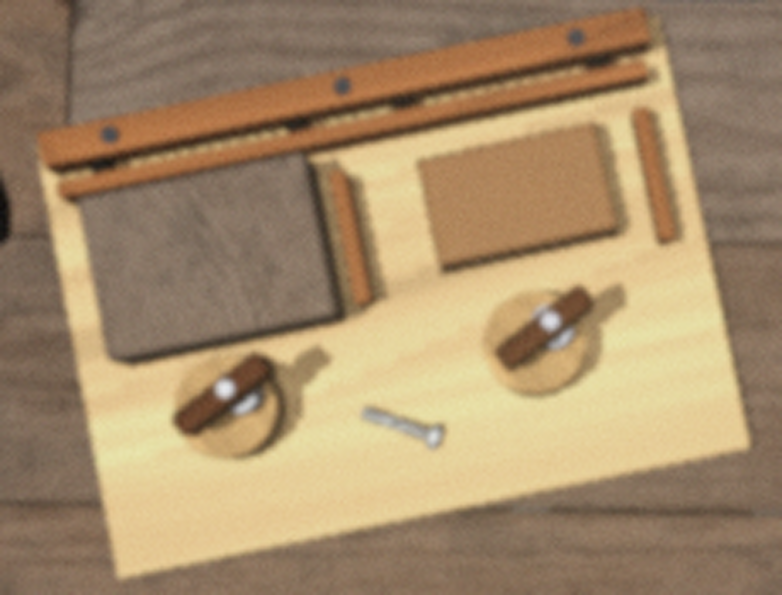

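The crop confirms it: the grey-brown offcut is in the left bay, at crop (210,255). Its eccentric is at crop (226,390), with the bar running from the lobe end at (180,425) to (262,365). The estimated pivot is about (525,26), with the lobe at 128° world, so the turn is about 1.13 rad. To stay inside joint 6's range, the tool x axis goes along the lobe direction, which is −1.99 rad from now.

```bash
python3 -m jog '[[[50,-58,0,-0.15,50],[100,-116,0,-0.3,50],[150,-174,0,-0.45,50],[200,-232,0,-0.6,50],[258,-301,0,-0.75,50],[258,-301,0,-0.9,50],[258,-301,0,-1.0,50],[258,-301,0,-1.0,50]]]'
cat >> h.py <<'E'
def togo(xy,z,yaw):
    s=env.state();R=s["ee_rot"];d=R.T@(np.array([*xy,z])-s["position"])
    y=np.arctan2(R[1,0],R[0,0]);t=-(yaw-y);t=(t+np.pi)%(2*np.pi)-np.pi
    print("pos",s["position"].round(1),"yaw",round(y,3),"shift",d.round(1),"turn",round(t,3),"F",s["force"].round(1),"T",s["torque"].round(2),"j",s["joints"].round(2),"t",s["clock"],"op",s["opening"].round(1))
E
python3 -c "
from h import *
togo((525,26),200,2.231)"
```

```text
clock: 0.9
position: [344.7, -325.3, 213.8]
ee_rot: [[0.324, 0.946, -0.0], [0.946, -0.324, 0.0], [0.0, -0.0, -1.0]]
force: [0.8, -0.9, -0.5]
opening: 50.0Traceback (most recent call last):
  File "<string>", line 3, in <module>
    togo((525,26),200,2.231)
    ~~~~^^^^^^^^^^^^^^^^^^^^
  File "h.py", line 12, in togo
    print("pos",s["position"].round(1),"yaw",round(y,3),"shift",d.round(1),"turn",round(t,3),"F",s["force"].round(1),"T",s["torque"].round(2),"j",s["joints"].round(2),"t",s["clock"],"op",s["opening"].round(1))
                                                                                                                                                                                           ^^^^^^^^^^^^^^^^^^
AttributeError: 'float' object has no attribute 'round'
```

```bash
sed -i 's/s\["opening"\].round(1)/s["opening"]/' h.py
python3 -m jog '[[[49,7,0,-0.14,50],[98,14,0,-0.28,50],[147,21,0,-0.42,50],[196,28,0,-0.56,50],[245,35,0,-0.7,50],[294,42,0,-0.84,50],[343,49,0,-0.99,50],[390,57,0,-0.99,50]]]' >/dev/null
python3 -m jog '[[[0,0,20,0,50],[0,0,40,0,50],[0,0,50,0,50],[0,0,50,0,50]]]' >/dev/null
python3 - <<'E'
from h import *
togo((525,26),120,2.231)
for n in("top","scene"):
    im=env.grab_frame(n);cv2.imwrite(f"pics/{n}1.png",im)
im=cv2.imread("pics/scene1.png");p=proj("scene",(525,26,78));print(p)
d=cv2.resize(im[180:420,150:390],(600,600),interpolation=cv2.INTER_CUBIC);cv2.imwrite("pics/c1.png",d)
# two-view: bar in first scene picture
s0=cv2.imread("pics/scene0.png");hsv=cv2.cvtColor(s0,cv2.COLOR_BGR2HSV)
print("pivot top-of-bar proj scene",proj("scene",(525,26,88)),"top",proj("top",(525,26,88)))
E
```

```text
pos [525.2  22.3 162.7] yaw 2.227 shift [ 3.   2.2 42.7] turn -0.004 F [ 0.2 -0.3 -0.7] T [ 0.1  -0.16 -0.  ] j [-0.    0.18  2.11 -0.    0.86 -0.66] t 2.1 op 49.8869420380962
[277.28913855 338.10479412]
pivot top-of-bar proj scene [276.93601061 333.81835771] top [222.13386202 239.73397826]
```

View pics/c1.png

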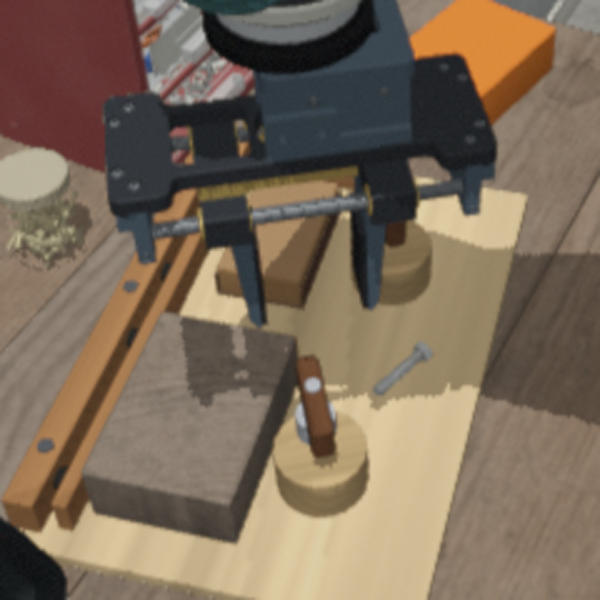

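The scene crop shows the fingers above the board. The screw on the bar top, at about (275,334) px, is within about 2 mm of my pivot estimate of (526.5,27). Next I descend to z≈67 and close gently.

```bash
python3 -m jog '[[[3,4,20,0,45],[3,4,45,0,45],[3,4,70,0,45],[3,4,85,0,45],[3,4,95,0,45],[3,4,95,0,45],[3,4,95,0,45]]]'
python3 -c "
from h import *
togo((526.5,27),67,2.231)"
python3 -m jog '[[[0,0,0,0,30],[0,0,0,0,20],[0,0,0,0,10],[0,0,0,0,5],[0,0,0,0,5],[0,0,0,0,5],[0,0,0,0,5],[0,0,0,0,5]]]' 8
python3 -c "
from h import *
togo((526.5,27),67,2.231)"
```

```text
clock: 2.9
position: [528.0, 27.1, 69.7]
ee_rot: [[-0.61, 0.793, 0.001], [0.793, 0.61, 0.0], [-0.0, 0.001, -1.0]]
force: [0.7, 0.1, 0.6]
opening: 44.7
pos [528.   27.1  69.7] yaw 2.227 shift [ 0.8 -1.3  2.7] turn -0.004 F [0.7 0.1 0.6] T [-0.01 -0.14 -0.03] j [ 0.01  0.34  2.13  0.    0.67 -0.65] t 2.9 op 44.73975884176009
clock: 3.7
position: [526.7, 26.8, 69.0]
ee_rot: [[-0.61, 0.792, -0.002], [0.792, 0.61, -0.001], [0.001, -0.002, -1.0]]
force: [-6.2, -5.5, 8.1]
opening: 13.8
pos [526.7  26.8  69. ] yaw 2.227 shift [ 0.2 -0.   2. ] turn -0.004 F [-6.2 -5.5  8.1] T [-1.    0.94  0.1 ] j [ 0.01  0.34  2.13 -0.    0.67 -0.65] t 3.7 op 13.845071139775456
```

Gripped (13.8 mm). The lateral load is about −8 N in tool y, so I back off 1.5 mm there, firm the grip, then turn.

```bash
python3 -m jog '[[[0,-1.3,0,0,5],[0,-1.3,0,0,5],[0,-1.3,0,0,5]]]' 50
python3 -c "
from h import *
togo((526.5,27),69,2.231)"
python3 -m jog '[[[0,0,0,0.1,5],[0,0,0,0.2,5],[0,0,0,0.3,5],[0,0,0,0.4,5],[0,0,0,0.5,5],[0,0,0,0.5,5]]]'
python3 -c "
from h import *
togo((526.5,27),69,2.231-1.4)"
```

```text
clock: 4.0
position: [526.6, 26.7, 69.1]
ee_rot: [[-0.61, 0.792, 0.0], [0.792, 0.61, 0.0], [0.0, 0.001, -1.0]]
force: [0.8, 3.7, 0.6]
opening: 13.7
pos [526.6  26.7  69.1] yaw 2.227 shift [0.3 0.1 0.1] turn -0.004 F [0.8 3.7 0.6] T [ 0.94 -0.16  0.09] j [ 0.01  0.34  2.13  0.    0.67 -0.65] t 4.0 op 13.675066377050737
clock: 4.6
position: [527.0, 26.8, 69.1]
ee_rot: [[-0.151, 0.988, 0.001], [0.988, 0.151, 0.001], [0.0, 0.001, -1.0]]
force: [4.1, 6.4, -1.9]
opening: 14.0
pos [527.   26.8  69.1] yaw 1.723 shift [ 0.3 -0.5  0.1] turn 0.892 F [ 4.1  6.4 -1.9] T [ 1.28 -0.63 -0.1 ] j [ 0.01  0.34  2.13  0.    0.67 -0.15] t 4.6 op 13.96930404880065
```

```bash
python3 -m jog '[[[0,0,0,0.1,5],[0,0,0,0.2,5],[0,0,0,0.3,5],[0,0,0,0.4,5],[0,0,0,0.5,5],[0,0,0,0.5,5]]]' >/dev/null
python3 -c "
from h import *
togo((526.5,27),69,2.231-1.4)"
python3 -m jog '[[[0,0,0,0.08,5],[0,0,0,0.15,5],[0,0,0,0.15,5],[0,0,0,0.15,5]]]' >/dev/null
python3 - <<'E'
from h import *
togo((526.5,27),69,2.231-1.4)
im=env.grab_frame("scene");cv2.imwrite("pics/c2.png",cv2.resize(im[250:430,150:350],(800,720))[:600])
E
```

```text
pos [527.4  26.7  69.1] yaw 1.223 shift [-0.1 -0.9  0.1] turn 0.392 F [ 5.4  6.4 -5.7] T [ 1.13 -1.1  -0.03] j [0.01 0.34 2.13 0.   0.67 0.35] t 5.2 op 13.901235520427896
pos [527.5  26.7  69.1] yaw 1.076 shift [-0.2 -1.   0.1] turn 0.245 F [ 6.8  5.2 -5.7] T [ 1.   -1.28  0.03] j [0.01 0.34 2.13 0.   0.67 0.5 ] t 5.6 op 13.408526085158423
```

View pics/c2.png

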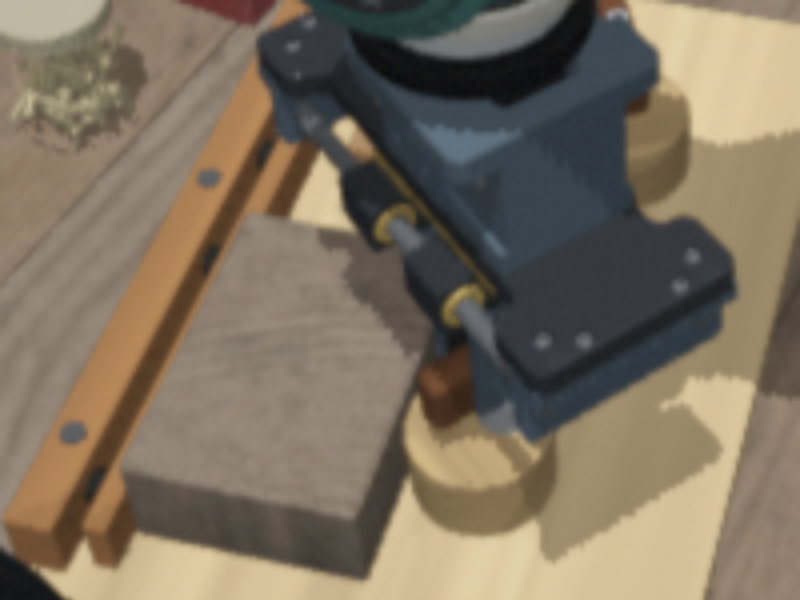

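The bar has followed the fingers. The lobe, at crop (410,420), is against the offcut, which now lies at the strip. I continue in small steps and watch the torque rise.

```bash
python3 -m jog '[[[0,0,0,0.06,5],[0,0,0,0.12,5],[0,0,0,0.12,5],[0,0,0,0.12,5]]]' 60 >/dev/null
python3 -c "
from h import *
togo((526.5,27),69,2.231-1.4);print(env.state()['effort'].round(2))"
python3 -m jog '[[[0,0,0,0.06,5],[0,0,0,0.13,5],[0,0,0,0.13,5],[0,0,0,0.13,5]]]' >/dev/null
python3 -c "
from h import *
togo((526.5,27),69,2.231-1.4);print(env.state()['effort'].round(2))"
```

```text
pos [527.6  26.6  69.1] yaw 0.957 shift [-0.3 -1.1  0.1] turn 0.126 F [ 6.6  5.7 -7.4] T [ 0.85 -1.29 -0.03] j [0.01 0.34 2.13 0.   0.67 0.62] t 6.05 op 13.49465167044228
[-1.880e+00 -6.174e+01 -2.692e+01 -7.100e-01  1.800e+00  4.000e-02]
pos [527.6  26.6  69.1] yaw 0.827 shift [-0.5 -1.1  0.1] turn -0.004 F [ 8.1  3.5 -7.7] T [ 0.71 -1.39  0.05] j [0.01 0.34 2.13 0.   0.67 0.75] t 6.45 op 13.90550889676913
[ -1.47 -61.88 -26.81  -0.54   1.9    0.11]
```

The torque is lower than expected, so I'll look.

Run:
```python
from h import *
im=env.grab_frame("scene");cv2.imwrite("pics/scene3.png",im)
cv2.imwrite("pics/c3.png",cv2.resize(im[290:410,170:310],(700,600),interpolation=cv2.INTER_CUBIC))
```

```text
(no output)
```

View pics/c3.png

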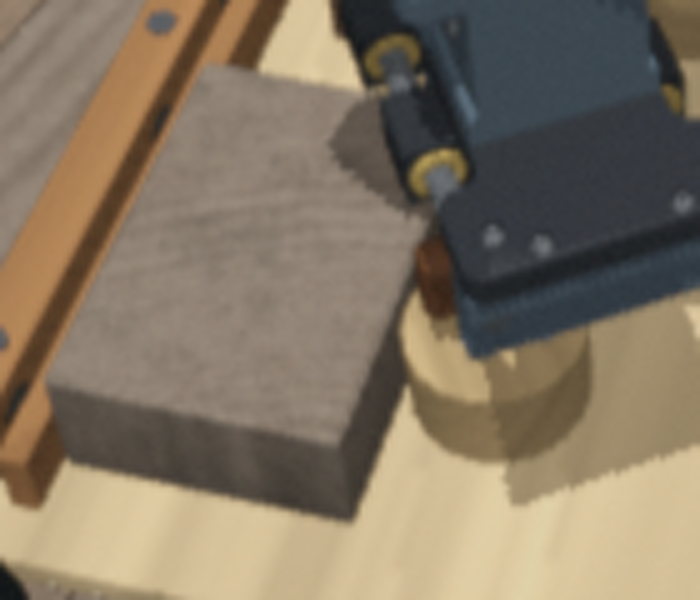

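The offcut has shifted towards the fence, and the lobe is against it. I track its corner to quantify that, and turn slightly further while watching torque.

```bash
cat > trk.py <<'E'
import sys
from h import *
a=cv2.imread("pics/scene0.png",0);b=cv2.imread(sys.argv[1],0)
pts=np.float32([[170+50/5,290+385/5],[170+335/5,290+440/5],[170+350/5,290+520/5],[170+20/5,290+505/5]]).reshape(-1,1,2)
s3=cv2.imread("pics/scene3.png",0)
def f(x,y):return cv2.calcOpticalFlowPyrLK(x,y,pts,None,winSize=(15,15),maxLevel=2)[0]
ex=np.array([.978,.21])
for p,q,r,z in zip(pts[:,0],f(s3,a)[:,0],f(s3,b)[:,0],(57,57,12,42)):
    g=lambda u:ray("scene",u,z)[:2]@ex
    print(z,"moved along board x since start",round(g(r)-g(q),1))
E
python3 trk.py pics/scene3.png
python3 -m jog '[[[0,0,0,0.05,5],[0,0,0,0.1,5],[0,0,0,0.1,5],[0,0,0,0.1,5]]]' >/dev/null
python3 - <<'E'
from h import *
togo((526.5,27),69,2.231-1.4);print(env.state()['effort'].round(2))
cv2.imwrite("pics/scene4.png",env.grab_frame("scene"))
E
python3 trk.py pics/scene4.png
```

```text
57 moved along board x since start 2.0
57 moved along board x since start 6.8
12 moved along board x since start 8.1
42 moved along board x since start 1.8
pos [527.6  26.6  69.1] yaw 0.727 shift [-0.6 -1.1  0.1] turn -0.104 F [ 7.4  2.4 -7.6] T [ 0.63 -1.45  0.27] j [0.01 0.34 2.13 0.   0.67 0.85] t 6.9 op 13.77128686942081
[ -1.6  -61.95 -26.75  -0.32   1.95   0.3 ]
57 moved along board x since start 2.4
57 moved along board x since start 7.5
12 moved along board x since start 8.7
42 moved along board x since start 2.0
```

The torque has risen to 0.27 N m. The strip has yielded about 2 mm and the offcut has moved about 8 mm, more than its starting gap, so it is firmly clamped. I let go and lift away.

```bash
python3 -m jog '[[[0,0,0,0,20],[0,0,0,0,35],[0,0,0,0,45],[0,0,0,0,45],[0,0,0,0,45]]]' >/dev/null
python3 -m jog '[[[0,0,-20,0,45],[0,0,-50,0,45],[0,0,-95,0,45],[0,0,-140,0,45],[0,0,-180,0,45],[0,0,-180,0,45]]]' >/dev/null
python3 -m jog '[[[0,-45,0,0,45],[0,-90,0,0,45],[0,-130,0,0,45],[0,-130,0,0,45]]]'
python3 - <<'E'
from h import *
togo((526.5,27),69,2.231-1.4)
cv2.imwrite("pics/scene5.png",env.grab_frame("scene"));t=env.grab_frame("top")
im=cv2.imread("pics/scene5.png");cv2.imwrite("pics/c5.png",cv2.resize(im[220:430,150:360],(600,600),interpolation=cv2.INTER_CUBIC))
cv2.imwrite("pics/top5.png",t)
E
python3 trk.py pics/scene5.png
```

```text
clock: 8.45
position: [437.2, 125.5, 248.2]
ee_rot: [[0.746, 0.666, -0.001], [0.666, -0.746, 0.0], [-0.001, -0.001, -1.0]]
force: [-0.2, -1.1, 0.6]
opening: 44.6
pos [437.2 125.5 248.2] yaw 0.729 shift [  1.1 133.2 179. ] turn -0.102 F [-0.2 -1.1  0.6] T [-0.01  0.02  0.01] j [ 0.23 -0.07  2.19  0.    1.02  1.07] t 8.45 op 44.6001889667451
57 moved along board x since start 2.5
57 moved along board x since start 7.4
12 moved along board x since start 8.9
42 moved along board x since start 2.2
```

View pics/c5.png

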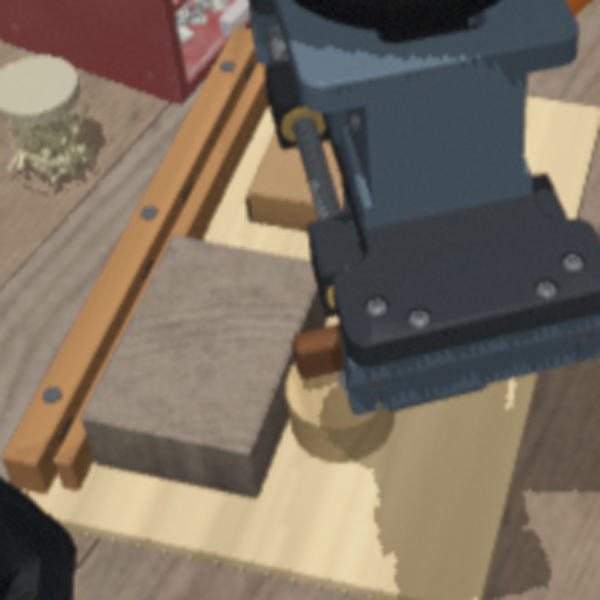

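The offcut is still pressed on the strip, which stays pushed in, and the lobe is jammed against its near face at crop (290,400). The gripper is clear of everything, so I hand in.

```bash
python3 -c "
from station import env
print(env.close_job())"
```

```text
the job is handed in; nothing more can be done
None
```

I clamped the offcut and handed the job in; no verdict came back. It lay in the left bay, so I gripped the left T-handle on its pivot and turned it clockwise about 1.5 rad, to a turn of roughly 2.6. Then I let go and raised the arm clear.

**Clamping:** Tracking the last picture against the first, the offcut moved about 7–9 mm towards the fence at its two near corners. The strip was pushed in about 2 mm. Neither sprang back after release, so the lobe is still jammed. A third tracked corner, next to the strip, showed only about 2.5 mm. I put that down to the tracker following the strip there.

**Other checks:** The gripper was about 180 mm above the handle, and the tool force was near zero. I never went near the right eccentric or the sanding block, but I didn't measure whether they had moved. The clock stood at about 8.5 s.

**Weaker evidence:** The turning torque reached only about 0.3 N m, the low end of the expected 0.3–0.8. I could not measure the force on the offcut directly. From the strip's yield I estimate 10–15 N.

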